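Eject the green soap bar from the grey soap box

TASK

Push the green soap bar out of the grey soap box: press the box's blue slide all the way towards the open tray so that the bar drops out and lies flat in that tray, then let the slide spring fully back. Leave the yellow bar inside the white box as it is.

Things in the scene. Friction and masses are not known exactly. Their poses are not given: they have to be found in the camera images.
- grey_tab (a point): Mid-height of the upright blue tab on the grey box's spring slide, 67 mm above the shelf; moves with it. Tab 14 mm thick (x), 26 wide (y), from the box roof at 51 mm up to 83 mm; its foot is the pusher, faces in line. x: level, pressing direction, to the tray; z up. Spring 3 N, rising to 6.5 N at the 58 mm stop; returns when let go. At rest 102.5 mm behind grey_tray; the bar is out from 53 mm on.
- grey_tray (a point): Centre of the floor of the grey soap box's tray, 8 mm above the shelf; x: level, the way the bar comes out; z up. Tray inside 85 (x) by 75 mm (y), walls 18 mm high. The box is fixed, 164 by 83 mm, this point 35.5 mm ahead of its middle. Behind lies the lane holding the bar: mouth at x = -42.5 mm, floor 14 mm above the tray's, roof with a 41 mm wide slot for the tab, rear end at x = -117.5 mm.
- green_bar_center (a point): Centre of the green soap bar, 45 (x, along the lane) by 65 by 22 mm high, about 70 g, loose in the lane of the grey box under the roof's lips, 3 mm ahead of the pusher. Lying flat in the tray, its centre is 11 mm above the tray floor.
- yellow_bar_center (a point): Centre of the yellow soap bar, same size, in the lane of the white box, which is fixed and, but for its colour, just like the grey one (blue slide too). Not to be moved.
Mind the look-alikes: they are no part of the job. Leave any black look-alike of the part that bears green_bar_center alone.

How it is judged:
By the outcome, as a careful person would: the job done as asked, in the order asked, and still so for the second after the job is handed in, with the robot touching nothing.
It also fails if it takes over 30 s, if anything falls off the work surface, if the arm or the gripper's body presses on something with over 40 N, if the wrist force passes 120 N, or if a joint passes its speed limit or range.

ROBOT

A 6-joint arm with a two-finger parallel gripper is mounted at the origin on the work surface. World frame = base frame: x ahead of the robot, y to its left, z up, the work surface at z = 0. Lengths are in m, angles in rad, forces in N, time in s.
With the tool pointing down it reaches from about 0.3 to 1 m from the base axis. Payload 5.1 kg.
Tool frame: the origin (TCP) lies at the very end of the fingers, on their centre line; the grasp point (between the pads) lies r.hold_point_z behind it (r.hold_point_z is the distance from the TCP to the grasp point, in m); z points along the fingers, y is the direction in which the jaws open and shut (so a half turn about z gives the same grasp; the last joint's range is limited). The gripper opens to 95 mm and grips with 3 to 60 N. Pads are 20 mm wide; open, the fingers measure 119 mm over their backs; the gripper's body (75 mm by 180 mm) begins 59 mm behind the grasp point.
Start: joints at [1.154, 0.124, 1.65, -0, 1.367, -0.083], TCP at [0.213, 0.614, 0.215] pointing down, gripper open.
Joint ranges: [-2.61, 2.61], [-1.02, 2.33], [0.03, 2.71], [-1.35, 4.49], [0.32, 2.68], [-2.91, 2.91]. Speed limits (rad/s): [2.57, 2.57, 3.14, 3.14, 3.14, 3.14].

INTERFACE

Orientations are given as [roll, pitch, yaw] about the fixed x, y, z axes, in that order (R = Rz(yaw) Ry(pitch) Rx(roll)).
In Python, from bench import r gives the robot as it stands.
- The arm moves only by the tool drive_tool, never from a script. Its argument "increments" is a list of rows, each an object with "angular": the turn, a rotation vector about the tool's x, y, z in rad, a list of three; "xyz": the shift along the tool's x, y, z in cm, a list of three; "claw": the closure, from -1 (fully open) to 1 (shut), so that 0 is half open. A call has 1 to 10 rows; each row shifts and turns the commanded pose from where the row before left it, along the tool's axes as they then stand; what a row does not reach is not made up. A row lasts 1/10 s, in which the tool goes at most 50 mm and 8.59 degrees, less where a joint would pass 70% of its speed; a pose out of reach is approached as far as the arm can. A call is refused whole if a number of a shift passes 5 or a number of a turn 0.15, either way. A call with a gripper value outside its range is refused whole. The fingers move at their own pace and stop on an object; the grip force is fixed at half the most. Time passes only in rows, so rows that do not move let the fingers close. It gives the time, the measured TCP pose, the force and the opening at its end, in the units of the state.
- r.state(): the state, without advancing time (a new reading comes with each control period).
- r.camera(name): name is "side" or "top"; returns a dict with "frame" (384x512x3 uint8, blue, green, red), "fx", "fy", "cx", "cy" (pixels), "origin" and "orientation" of the camera in the world. Camera axes: x right, y down, z forward; pixel columns grow to the right and rows downward; lengths in m; the calibration is good to about 2 mm. A picture is of the moment at which its call begins. There is no depth.
- r.sign_off(): hands the job in, once; it reports no verdict.
The state is a dict: "t": time; "q": joint angles; "qd": joint speeds; "tau": joint torques, N m; "position": TCP position; "tool_rot": TCP orientation; "wrist_force": force on the tool from outside, world axes, zero at the start; "ft_torque": the same for the moment, N m; "grip_width": finger opening in m.
Only numpy, scipy, OpenCV 4.12 (cv2) and the standard library are available. Lean on these libraries where they do the work, as an engineer would, in place of code of your own. Each camera call takes 0.05 s, during which the arm holds its last target. There are 200 camera calls.

## Working session

There is one attempt and no reset: what is moved stays moved. The work goes in short steps, Python scripts to look and compute and a tool call to move; the robot and the scene stay as the last step left them, time stands still between calls to the robot, and variables do not carry over. Pictures are saved under pics/ and viewed, about 8 in all and at most 12, crops included, and the job is handed in when it is done.

Besides the shell and the picture viewer there is one more tool, called after "Request:" in YAML: its name, and indented under it one key for each argument. drive_tool: Moves the arm, as the interface text tells. Its arguments: {"type":"object","properties":{"increments":{"type":"array","items":{"type":"object","properties":{"angular":{"type":"array","items":{"type":"number"}},"xyz":{"type":"array","items":{"type":"number"}},"claw":{"type":"number"}}}}},"required":["increments"]}

```bash
mkdir -p pics; cat > h.py <<'E'
import numpy as np,cv2
from bench import r
from scipy.spatial.transform import Rotation as R
def rot(o):
    o=np.array(o,float)
    if o.shape==(3,3): return o
    return R.from_euler('xyz',o).as_matrix() if o.size==3 else R.from_quat(o).as_matrix()
def ray(c,u,v,z):
    d=rot(c['orientation'])@np.array([(u-c['cx'])/c['fx'],(v-c['cy'])/c['fy'],1]); o=np.array(c['origin'])
    return o+d*(z-o[2])/d[2]
def proj(c,p):
    q=rot(c['orientation']).T@(np.array(p)-np.array(c['origin'])); return c['fx']*q[0]/q[2]+c['cx'],c['fy']*q[1]/q[2]+c['cy']
E
python3 - <<'E'
from h import *
import pickle
for n in('top','side'):
    c=r.camera(n); pickle.dump(c,open(n+'.pkl','wb'))
    cv2.imwrite(f'pics/{n}0.png',cv2.resize(c['frame'],(800,600),interpolation=cv2.INTER_CUBIC)); print(n,c['fx'],c['cx'],c['cy'],c['origin'],c['orientation'])
print(r.state(),r.hold_point_z)
E
```

```text
top 397.8580406778797 251.15478874940135 188.0197813699867 [ 0.40212763 -0.02243208  0.72019624] [-2.90177803e+00 -7.01914373e-04 -1.45352007e+00]
side 381.3543158578024 255.02367625280232 198.92499138459348 [ 0.20519011 -0.33447718  0.55612473] [-2.38832055  0.01935864 -0.78999456]
{'t': 0.1, 'q': array([ 1.15440970e+00,  1.24424284e-01,  1.65157055e+00, -8.95228429e-06,
        1.36747849e+00, -8.25895156e-02]), 'qd': array([-0.00190865, -0.00129816, -0.00205019,  0.00049771, -0.00124282,
       -0.00055642]), 'tau': array([ 1.19047172e-05, -4.18882513e+01, -3.61096179e+01,  7.77915772e-02,
        4.61776822e-02, -8.51817390e-05]), 'position': array([0.2127448 , 0.61357239, 0.21350049]), 'tool_rot': array([-3.13971767e+00, -1.46412309e-04,  2.80779722e+00]), 'wrist_force': array([ 0.43048016, -0.42223315,  1.04990872]), 'ft_torque': array([ 0.00276209,  0.01824777, -0.01271583]), 'grip_width': 0.09508141039941337} 0.0188
```

View pics/top0.png

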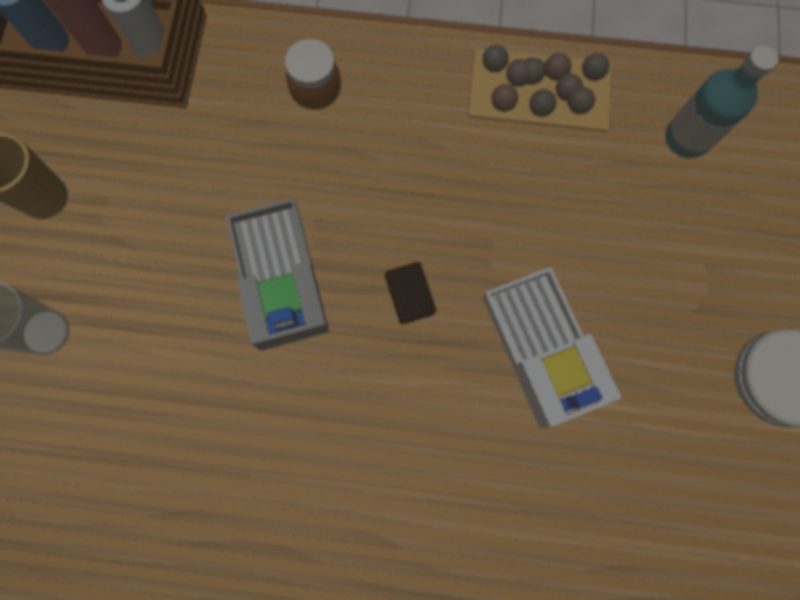

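View pics/side0.png

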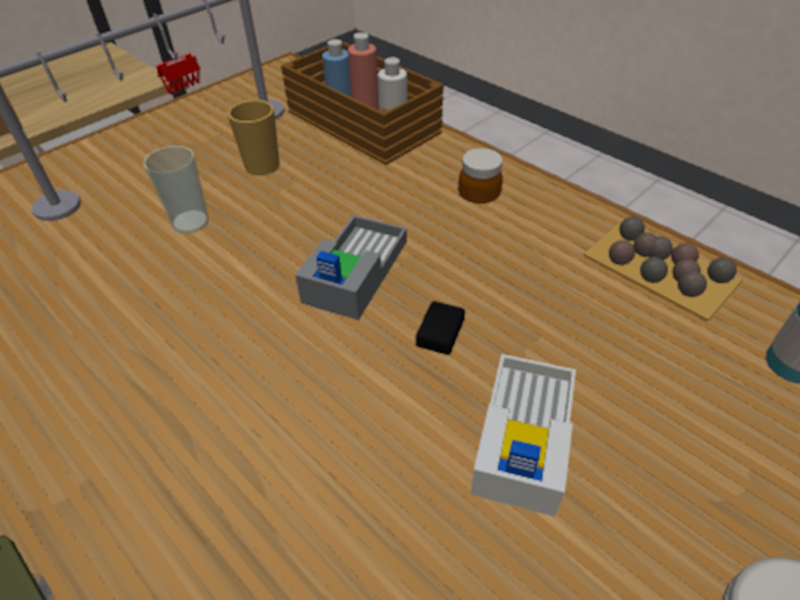

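Candidates (800x600 top view): the grey box is at (278,275), with the green bar at (280,293) and the blue tab at (285,318). The look-alikes are the white box with the yellow bar (568,370) and its blue tab (580,400), and a black bar at (410,292). I choose the grey box with the green bar. One close crop checks that choice.

```bash
python3 - <<'E'
from h import *
import pickle
ims=[]
for n,(x0,y0,w,h) in dict(top=(140,122,75,105),side=(185,135,80,70)).items():
    c=pickle.load(open(n+'.pkl','rb')); f=c['frame']
    s=500//h if n=='top' else 5
    im=cv2.resize(f[y0:y0+h,x0:x0+w],None,fx=5,fy=5,interpolation=cv2.INTER_CUBIC)
    ims.append(cv2.copyMakeBorder(im,0,525-im.shape[0],0,0,cv2.BORDER_CONSTANT))
    hsv=cv2.cvtColor(f,cv2.COLOR_BGR2HSV)
    for k,lo,hi in(('blue',(108,150,50),(125,255,255)),('green',(45,120,60),(75,255,255))):
        m=cv2.inRange(hsv,lo,hi); M=np.zeros_like(m); M[y0:y0+h,x0:x0+w]=m[y0:y0+h,x0:x0+w]
        cs=[q for q in cv2.findContours(M,0,2)[0] if cv2.contourArea(q)>15]
        for q in cs:
            b=cv2.boxPoints(cv2.minAreaRect(q)); print(n,k,cv2.contourArea(q),b.round(1).tolist())
            if n=='top':print([ray(c,*p,.022+.022 if k=='green' else .083)[:2].round(4).tolist() for p in b])
cv2.imwrite('pics/crop1.png',np.hstack(ims))
E
```

```text
top blue 33.5 [[171.89999389648438, 200.8000030517578], [184.1999969482422, 197.6999969482422], [185.1999969482422, 201.89999389648438], [173.0, 205.0]]
[[0.5204, 0.1215], [0.5278, 0.1024], [0.521, 0.0996], [0.5137, 0.1186]]
side blue 121.5 [[199.6999969482422, 176.39999389648438], [204.0, 160.1999969482422], [223.60000610351562, 165.39999389648438], [219.3000030517578, 181.60000610351562]]
side green 117.5 [[208.10000610351562, 173.60000610351562], [212.60000610351562, 159.0], [229.3000030517578, 164.10000610351562], [224.8000030517578, 178.8000030517578]]
```

View pics/crop1.png

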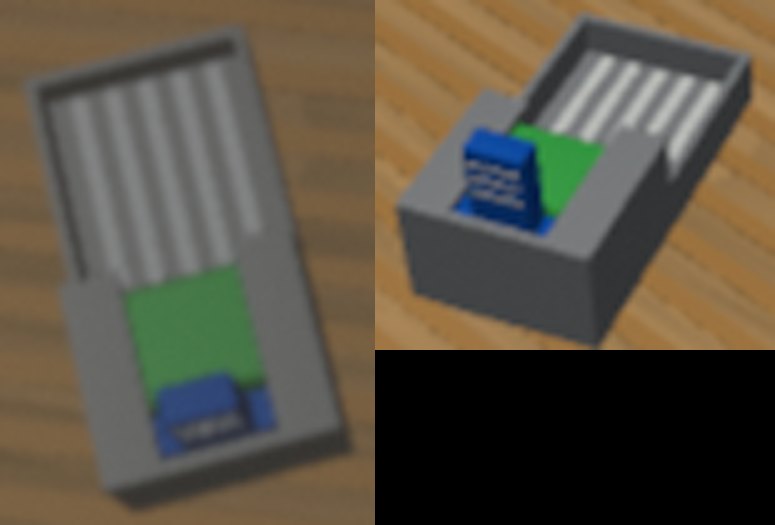

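The crop confirms the choice: grey box, green bar in the lane, blue tab behind it. In the top crop the roof corners are at (62,287), (107,490), (340,432) and (293,235), and the far tray rim corners are at (28,82) and (240,28).

```bash
python3 - <<'E'
from h import *
import pickle
T=pickle.load(open('top.pkl','rb'));S=pickle.load(open('side.pkl','rb'))
t=lambda X,Y,z:ray(T,140+(X+.5)/5-.5,122+(Y+.5)/5-.5,z)
s=lambda X,Y,z:ray(S,185+(X-375+.5)/5-.5,135+(Y+.5)/5-.5,z)
# local box points
def fit(L,W):
    L=np.array(L);W=np.array(W);lm,wm=L.mean(0),W.mean(0);A=L-lm;B=W-wm
    a=np.arctan2((A[:,0]*B[:,1]-A[:,1]*B[:,0]).sum(),(A*B).sum());c,s_=np.cos(a),np.sin(a);M=np.array([[c,-s_],[s_,c]])
    o=wm-M@lm; return a,o,((W-o)@M-L).round(4),M
L=[(-.0425,.0415),(-.1175,.0415),(-.1175,-.0415),(-.0425,-.0415),(.0465,.0415),(.0465,-.0415)]
zs=[.051]*4+[.026]*2
P=[(62,287),(107,490),(340,432),(293,235),(28,82),(240,28)]
a,o,res,M=fit(L,[t(*p,z)[:2] for p,z in zip(P,zs)]);print('top',a,o,res.tolist())
Ls=[(-.1175,.0415),(-.1175,-.0415),(.0465,.0415),(.0465,-.0415)]
Ps=[(400,207),(588,262),(588,15),(748,56)];z2=[.051,.051,.026,.026]
a2,o2,res2,M2=fit(Ls,[s(*p,z)[:2] for p,z in zip(Ps,z2)]);print('side',a2,o2,res2.tolist())
# tab rear top edge mid, checks in both views
print('tab top, local; front/rear edge top view',[(M.T@(t(X,Y,.083)[:2]-o)).round(4) for X,Y in((200,380),(205,415))])
print('tab top side view corners',[(M.T@(s(X,Y,.083)[:2]-o)).round(4) for X,Y in((467,147),(528,160),(482,128),(537,140))])
ao=(o+o2)/2;am=(a+a2)/2;e=np.array([np.cos(am),np.sin(am)])
print('tab',ao-.1025*e,'stop',ao-.0445*e,'yaw',am,'tray',ao)
E
```

```text
top 0.3822847530496911 [0.61467933 0.14769256] [[0.0004, -0.001], [0.0014, -0.0011], [0.0002, 0.0007], [-0.0023, 0.0], [-0.0, -0.0005], [0.0003, 0.0019]]
side 0.3878063290960846 [0.61392543 0.1471989 ] [[0.0007, -0.0013], [0.0001, 0.0009], [0.0001, -0.0023], [-0.0009, 0.0027]]
tab top, local; front/rear edge top view [array([-0.0953, -0.0024]), array([-0.1072, -0.0014])]
tab top side view corners [array([-0.108,  0.011]), array([-0.1061, -0.0135]), array([-0.0964,  0.0108]), array([-0.0949, -0.0116])]
tab [0.51930729 0.10894659] stop [0.57306061 0.13073147] yaw 0.38504554107288785 tray [0.61430238 0.14744573]
```

```bash
python3 - <<'E'
from h import *
import pickle
S=pickle.load(open('side.pkl','rb'))
for n,u,v in(('rackfoot1',56,205),('rackfoot2',265,108),('glass',190,222),('cup',262,170)): print(n,ray(S,u*.64,v*.64,0).round(3))
for n,u,v in (('rodL',20,65),('rodR',243,0)):
  for z in(.2,.3,.4): print(n,z,ray(S,u*.64,v*.64,z).round(3))
print('glasstop',[ray(S,170*.64,155*.64,z).round(3).tolist() for z in(.08,.12,.15)])
q=np.array([0.4845,.0949,.2135]);print('move in tool axes cm',rot([np.pi,0,2.8078]).T@(q-r.state()['position'])*100)
E
```

```text
rackfoot1 [0.359 0.587 0.   ]
rackfoot2 [0.768 0.594 0.   ]
glass [0.482 0.396 0.   ]
cup [0.639 0.429 0.   ]
rodL 0.2 [0.407 0.608 0.2  ]
rodL 0.3 [0.35  0.343 0.3  ]
rodL 0.4 [0.294 0.079 0.4  ]
rodR 0.2 [0.755 0.576 0.2  ]
rodR 0.3 [0.601 0.32  0.3  ]
rodR 0.4 [0.446 0.065 0.4  ]
glasstop [[0.507, 0.451, 0.08], [0.482, 0.385, 0.12], [0.463, 0.335, 0.15]]
move in tool axes cm [-4.26688058e+01 -4.01010268e+01  4.86474278e-05]
```

Request:
drive_tool:
  increments:
    - {"xyz":[-1.64,-4.7,0],"angular":[0,0,0],"claw":1}
    - {"xyz":[-1.64,-4.7,0],"angular":[0,0,0],"claw":1}
    - {"xyz":[-1.64,-4.7,0],"angular":[0,0,0],"claw":1}
    - {"xyz":[-1.64,-4.7,0],"angular":[0,0,0],"claw":1}
    - {"xyz":[-4,-2.35,0],"angular":[0,0,0],"claw":1}
    - {"xyz":[-4,-2.35,0],"angular":[0,0,0],"claw":1}
    - {"xyz":[-4,-2.35,0],"angular":[0,0,0],"claw":1}
    - {"xyz":[-4,-2.35,0],"angular":[0,0,0],"claw":1}
    - {"xyz":[-4,-2.35,0],"angular":[0,0,0],"claw":1}
    - {"xyz":[-4,-2.35,0],"angular":[0,0,0],"claw":1}

```text
t: 1.1
position: [0.3946, 0.2014, 0.2145]
tool_rot: [3.141, 0.0, 2.808]
wrist_force: [0.5, 0.8, 1.0]
grip_width: 0.0207
```

Request:
drive_tool:
  increments:
    - {"xyz":[0,0,0],"angular":[0,0,-0.144],"claw":1}
    - {"xyz":[0,0,0],"angular":[0,0,-0.144],"claw":1}
    - {"xyz":[0,0,0],"angular":[0,0,-0.144],"claw":1}
    - {"xyz":[0,0,0],"angular":[0,0,-0.144],"claw":1}
    - {"xyz":[0,0,0],"angular":[0,0,-0.143],"claw":1}
    - {"xyz":[0,0,0],"angular":[0,0,0],"claw":1}

```text
t: 1.7
position: [0.3936, 0.203, 0.2142]
tool_rot: [3.142, -0.001, -2.757]
wrist_force: [0.4, 0.3, -0.1]
grip_width: 0.0002
```

```bash
cat >> h.py <<'E'
O=np.array([.6143,.1474]);YAW=.385
def loc(p):
    c,s=np.cos(YAW),np.sin(YAW);d=np.array(p[:2])-O;return np.array([c*d[0]+s*d[1],-s*d[0]+c*d[1]])
def to(lx,ly,z):
    st=r.state();c,s=np.cos(YAW),np.sin(YAW)
    q=np.array([O[0]+c*lx-s*ly,O[1]+s*lx+c*ly,z]);Rm=rot(st['tool_rot'])
    Rd=rot([np.pi,0,YAW+np.pi])
    print('t',st['t'],'loc',loc(st['position']).round(4),st['position'].round(4),'F',st['wrist_force'].round(2),'grip',st['grip_width'])
    print('need xyz cm',(Rm.T@(q-st['position'])*100).round(2),'rotvec',R.from_matrix(Rm.T@Rd).as_rotvec().round(4))
E
python3 -c "
from h import *
to(-.142,0,.2135)"
```

```text
t 1.7 loc [-0.1836  0.1344] [0.3936 0.203  0.2142] F [ 0.36  0.33 -0.11] grip 0.00018034855110875844
need xyz cm [ -4.17 -13.44   0.06] rotvec [ 0.     -0.0009 -0.0002]
```

Request:
drive_tool:
  increments:
    - {"xyz":[-1.0,-3.36,0],"claw":1}
    - {"xyz":[-1.0,-3.36,0],"claw":1}
    - {"xyz":[-1.0,-3.36,0],"claw":1}
    - {"xyz":[-1.0,-3.36,0],"claw":1}
    - {"xyz":[0,0,4],"claw":1}
    - {"xyz":[0,0,4],"claw":1}
    - {"xyz":[0,0,3],"claw":1}
    - {"xyz":[0,0,2],"claw":1}
    - {"xyz":[0,0,0],"claw":1}
    - {"xyz":[0,0,0],"claw":1}

```text
schema error: expected keys angular, xyz, claw
```

```bash
python3 -c "
from h import *
to(-.135,0,.060)
a=r.camera('side')
cv2.imwrite('pics/s2.png',cv2.resize(a['frame'][90:250,150:350],(750,600),interpolation=cv2.INTER_CUBIC))"
```

```text
t 1.7 loc [-0.1836  0.1344] [0.3936 0.203  0.2142] F [ 0.36  0.33 -0.11] grip 0.00018034855110875844
need xyz cm [ -4.88 -13.44  15.41] rotvec [ 0.     -0.0009 -0.0002]
```

View pics/s2.png

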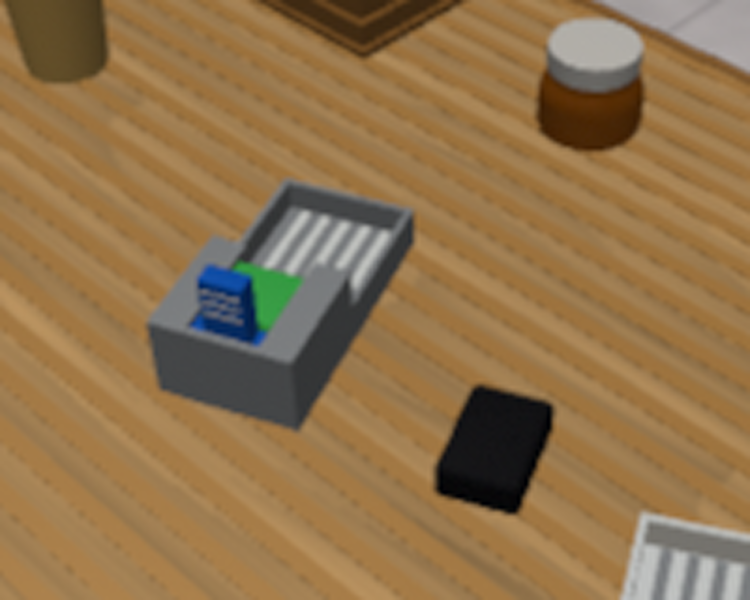

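The move was refused because rows need all three keys. The picture shows the scene unchanged, with the tab at (225,300). I'm resending the move.

Request:
drive_tool:
  increments:
    - {"xyz":[-1.0,-3.36,0],"angular":[0,0,0],"claw":1}
    - {"xyz":[-1.0,-3.36,0],"angular":[0,0,0],"claw":1}
    - {"xyz":[-1.0,-3.36,0],"angular":[0,0,0],"claw":1}
    - {"xyz":[-1.0,-3.36,0],"angular":[0,0,0],"claw":1}
    - {"xyz":[0,0,4],"angular":[0,0,0],"claw":1}
    - {"xyz":[0,0,4],"angular":[0,0,0],"claw":1}
    - {"xyz":[0,0,3],"angular":[0,0,0],"claw":1}
    - {"xyz":[0,0,2],"angular":[0,0,0],"claw":1}
    - {"xyz":[0,0,0],"angular":[0,0,0],"claw":1}
    - {"xyz":[0,0,0],"angular":[0,0,0],"claw":1}

```text
t: 2.75
position: [0.4815, 0.0937, 0.0849]
tool_rot: [3.141, -0.0, -2.758]
wrist_force: [0.1, -0.6, 0.4]
grip_width: 0.0004
```

```bash
python3 -c "
from h import *
to(-.135,0,.060)
a=r.camera('side')
cv2.imwrite('pics/s3.png',cv2.resize(a['frame'][90:250,150:350],(750,600),interpolation=cv2.INTER_CUBIC))"
```

```text
t 2.75 loc [-1.432e-01  1.000e-04] [0.4815 0.0937 0.0849] F [ 0.1  -0.55  0.44] grip 0.0004012429593894969
need xyz cm [-0.82 -0.    2.49] rotvec [ 0.0001 -0.0003 -0.0013]
```

View pics/s3.png

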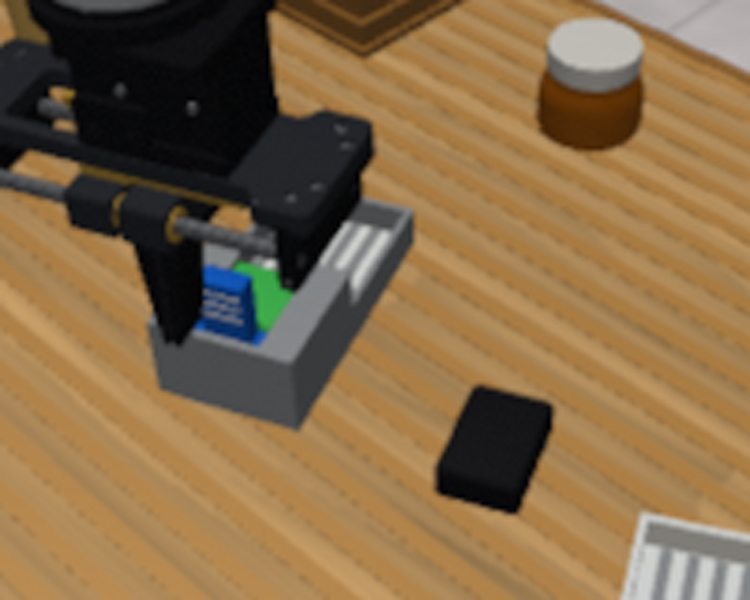

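The fingers sit closed just behind the tab, with the tip at (175,335) and the body clear above the box. Next I lower and push.

Request:
drive_tool:
  increments:
    - {"xyz":[0,0,1.5],"angular":[0,0,0],"claw":1}
    - {"xyz":[0,0,1.0],"angular":[0,0,0],"claw":1}
    - {"xyz":[0,0,0],"angular":[0,0,0],"claw":1}
    - {"xyz":[-1,0,0],"angular":[0,0,0],"claw":1}
    - {"xyz":[-1,0,0],"angular":[0,0,0],"claw":1}
    - {"xyz":[-0.7,0,0],"angular":[0,0,0],"claw":1}
    - {"xyz":[-0.7,0,0],"angular":[0,0,0],"claw":1}
    - {"xyz":[0,0,0],"angular":[0,0,0],"claw":1}

```text
t: 3.6
position: [0.5136, 0.1066, 0.0598]
tool_rot: [-3.142, -0.001, -2.756]
wrist_force: [-3.5, -1.1, 3.5]
grip_width: 0.0004
```

```bash
python3 -c "
from h import *
to(-.062,0,.060)"
```

```text
t 3.6 loc [-0.1087  0.    ] [0.5136 0.1066 0.0598] F [-3.54 -1.11  3.52] grip 0.00044968831857036937
need xyz cm [-4.67 -0.   -0.02] rotvec [-0.     -0.0009  0.0006]
```

Contact shows about 3.7 N, as expected from the spring. I push on at an even pace towards the stop.

Request:
drive_tool:
  increments:
    - {"xyz":[-0.6,0,0],"angular":[0,0,0],"claw":1}
    - {"xyz":[-0.6,0,0],"angular":[0,0,0],"claw":1}
    - {"xyz":[-0.6,0,0],"angular":[0,0,0],"claw":1}
    - {"xyz":[-0.6,0,0],"angular":[0,0,0],"claw":1}
    - {"xyz":[-0.6,0,0],"angular":[0,0,0],"claw":1}
    - {"xyz":[-0.6,0,0],"angular":[0,0,0],"claw":1}
    - {"xyz":[-0.4,0,0],"angular":[0,0,0],"claw":1}
    - {"xyz":[0,0,0],"angular":[0,0,0],"claw":1}

```text
t: 4.4
position: [0.5493, 0.1213, 0.0595]
tool_rot: [3.141, -0.003, -2.756]
wrist_force: [-5.7, -2.3, 3.3]
grip_width: 0.0005
```

Request:
drive_tool:
  increments:
    - {"xyz":[-0.3,0,0],"angular":[0,0,0],"claw":1}
    - {"xyz":[0,0,0],"angular":[0,0,0],"claw":1}

```text
t: 4.6
position: [0.5518, 0.1223, 0.0594]
tool_rot: [3.141, -0.003, -2.756]
wrist_force: [-5.2, -2.1, 2.6]
grip_width: 0.0004
```

Request:
drive_tool:
  increments:
    - {"xyz":[-0.2,0,0],"angular":[0,0,0],"claw":1}
    - {"xyz":[0,0,0],"angular":[0,0,0],"claw":1}

```text
t: 4.8
position: [0.5535, 0.123, 0.0594]
tool_rot: [3.141, -0.004, -2.756]
wrist_force: [-6.1, -2.9, 3.1]
grip_width: 0.0
```

```bash
python3 -c "
from h import *
to(-.062,0,.060)
a=r.camera('side')
cv2.imwrite('pics/s4.png',cv2.resize(a['frame'][90:250,150:350],(750,600),interpolation=cv2.INTER_CUBIC))"
```

```text
t 4.8 loc [-0.0655  0.0002] [0.5535 0.123  0.0594] F [-6.12 -2.87  3.12] grip 2.395455473577318e-05
need xyz cm [-0.35 -0.02 -0.06] rotvec [ 0.0005 -0.0036  0.0004]
```

View pics/s4.png

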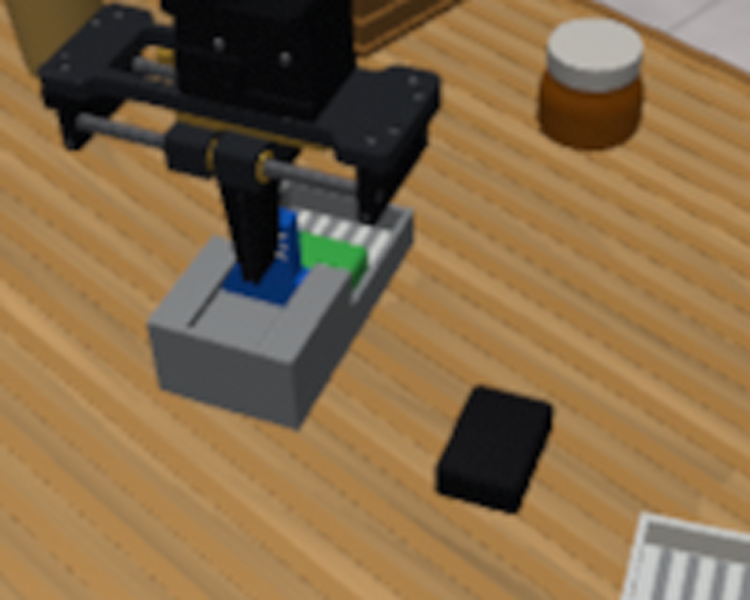

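The slide is well forward, with the tab at (287,245) and the bar at (330,255) mostly out. The force is still at spring level, so I keep going in small steps to the stop.

Request:
drive_tool:
  increments:
    - {"xyz":[-0.3,0,0],"angular":[0,0,0],"claw":1}
    - {"xyz":[0,0,0],"angular":[0,0,0],"claw":1}

```text
t: 5.05
position: [0.5562, 0.1241, 0.0593]
tool_rot: [3.141, -0.004, -2.756]
wrist_force: [-6.7, -2.2, 3.3]
grip_width: 0.0003
```

Request:
drive_tool:
  increments:
    - {"xyz":[-0.2,0,0],"angular":[0,0,0],"claw":1}
    - {"xyz":[0,0,0],"angular":[0,0,0],"claw":1}

```text
t: 5.25
position: [0.5575, 0.1247, 0.0593]
tool_rot: [3.141, -0.005, -2.756]
wrist_force: [-8.2, -3.6, 4.7]
grip_width: 0.0006
```

Request:
drive_tool:
  increments:
    - {"xyz":[-0.2,0,0],"angular":[0,0,0],"claw":1}
    - {"xyz":[0,0,0],"angular":[0,0,0],"claw":1}

```text
t: 5.45
position: [0.5577, 0.1248, 0.0593]
tool_rot: [3.141, -0.01, -2.756]
wrist_force: [-15.3, -5.6, 10.6]
grip_width: 0.0003
```

The force jumped to 16 N and the position stalled, so the slide is at its stop. I look before backing off.

```bash
python3 -c "
from h import *
a=r.camera('side')
cv2.imwrite('pics/s5.png',cv2.resize(a['frame'][120:210,180:300],(800,600),interpolation=cv2.INTER_CUBIC))"
```

```text
(no output)
```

View pics/s5.png

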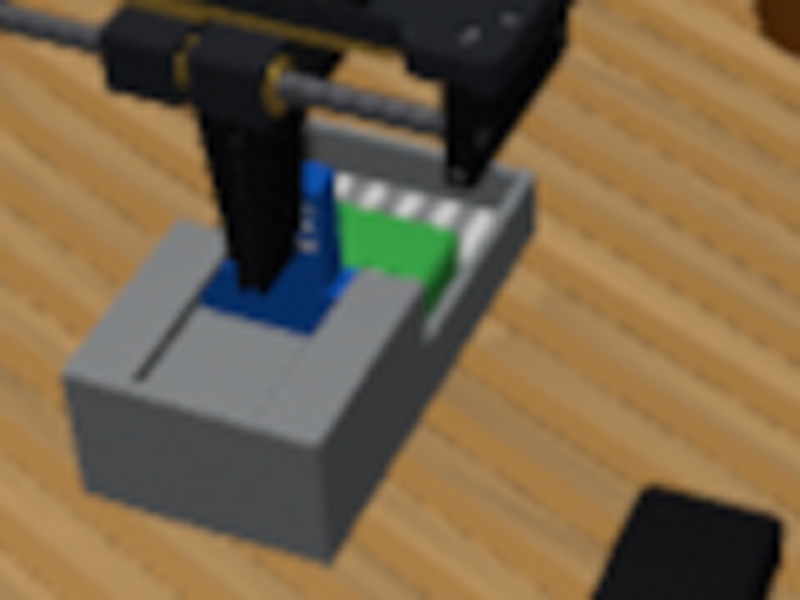

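The tab (318,210) is at the lane mouth and the bar (400,240) sits low in the tray. Now I back off and let the slide return.

Request:
drive_tool:
  increments:
    - {"xyz":[0.6,0,0],"angular":[0,0,0],"claw":1}
    - {"xyz":[1,0,0],"angular":[0,0,0],"claw":1}
    - {"xyz":[1,0,0],"angular":[0,0,0],"claw":1}
    - {"xyz":[1,0,0],"angular":[0,0,0],"claw":1}
    - {"xyz":[1,0,0],"angular":[0,0,0],"claw":1}
    - {"xyz":[1,0,0],"angular":[0,0,0],"claw":1}
    - {"xyz":[1,0,0],"angular":[0,0,0],"claw":1}
    - {"xyz":[1,0,0],"angular":[0,0,0],"claw":1}
    - {"xyz":[1,0,0],"angular":[0,0,0],"claw":1}
    - {"xyz":[0,0,0],"angular":[0,0,0],"claw":1}

```text
t: 6.5
position: [0.4807, 0.0933, 0.0598]
tool_rot: [-3.141, 0.001, -2.757]
wrist_force: [-0.0, 0.4, -0.0]
grip_width: 0.0009
```

Request:
drive_tool:
  increments:
    - {"xyz":[0,0,-4],"angular":[0,0,0],"claw":1}
    - {"xyz":[0,0,-4],"angular":[0,0,0],"claw":1}
    - {"xyz":[0,0,-4],"angular":[0,0,0],"claw":1}
    - {"xyz":[0,0,-3],"angular":[0,0,0],"claw":1}
    - {"xyz":[1,4,0],"angular":[0,0,0],"claw":1}
    - {"xyz":[1,4,0],"angular":[0,0,0],"claw":1}
    - {"xyz":[1,4,0],"angular":[0,0,0],"claw":1}
    - {"xyz":[1,4,0],"angular":[0,0,0],"claw":1}
    - {"xyz":[0,0,0],"angular":[0,0,0],"claw":1}
    - {"xyz":[0,0,0],"angular":[0,0,0],"claw":1}

```text
t: 7.5
position: [0.3843, 0.2275, 0.21]
tool_rot: [-3.141, 0.001, -2.754]
wrist_force: [-0.4, -0.7, 0.5]
grip_width: 0.0002
```

```bash
python3 - <<'E'
from h import *
to(-.062,0,.060)
A=r.camera('side');B=r.camera('top')
a=cv2.resize(A['frame'][120:210,180:300],None,fx=4,fy=4,interpolation=cv2.INTER_CUBIC)
b=cv2.resize(B['frame'][122:227,140:215],None,fx=4,fy=4,interpolation=cv2.INTER_CUBIC)
a=cv2.copyMakeBorder(a,0,60,0,0,cv2.BORDER_CONSTANT)
cv2.imwrite('pics/s6.png',np.hstack([b,a]))
m=cv2.inRange(cv2.cvtColor(B['frame'],cv2.COLOR_BGR2HSV),(45,100,50),(75,255,255));m[:,:140]=0;m[:,215:]=0;m[:122]=0;m[227:]=0
q=max(cv2.findContours(m,0,2)[0],key=cv2.contourArea)
p=np.array([loc(ray(B,*x,.030)) for x in cv2.boxPoints(cv2.minAreaRect(q))]);print('bar corners local at z=.030',p.round(4).tolist(),p.mean(0))
E
```

```text
t 7.5 loc [-0.1831  0.1606] [0.3843 0.2275 0.21  ] F [-0.42 -0.71  0.45] grip 0.00015423027135704132
need xyz cm [-12.05 -16.09  15.02] rotvec [-0.0003  0.0012  0.0026]
bar corners local at z=.030 [[0.0064, 0.0311], [0.006, -0.03], [-0.0368, -0.03], [-0.0362, 0.0302]] [-0.01514533  0.00033974]
```

View pics/s6.png

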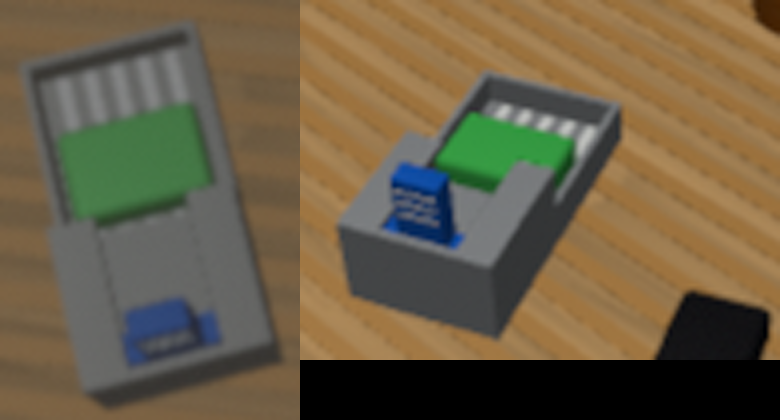

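The bar lies in the tray (top view (135,160)), and its local extent of -37 to +6 mm fits a flat bar. The slide is back at (165,325). I check the slide against the first picture and hand in.

```bash
python3 - <<'E'
from h import *
import pickle
def b(c,y0,y1,x0,x1,lo,hi):
    m=cv2.inRange(cv2.cvtColor(c['frame'],cv2.COLOR_BGR2HSV),lo,hi)[y0:y1,x0:x1];y,x=np.nonzero(m);return x.mean()+x0,y.mean()+y0,len(x)
for c in(pickle.load(open('side.pkl','rb')),r.camera('side')):
    print('tab',b(c,135,205,185,265,(108,150,50),(125,255,255)),'yellow',b(c,220,330,290,380,(22,150,100),(32,255,255)),'black',cv2.inRange(c['frame'][185:230,260:305],(0,0,0),(40,40,40)).sum()//255)
print(r.sign_off())
E
```

```text
tab (np.float64(210.5297619047619), np.float64(171.0654761904762), 168) yellow (np.float64(335.78042959427205), np.float64(279.7899761336515), 419) black 699
tab (np.float64(210.51977401129943), np.float64(171.01129943502826), 177) yellow (np.float64(335.78042959427205), np.float64(279.7899761336515), 419) black 699
the job is handed in; nothing more can be done
None
```

I pushed the grey box's slide to its stop with the closed fingers. The green bar dropped into the tray, the slide sprang back as I withdrew, and I handed the job in after about 7.6 s.

- **Push:** The force rose to about 16 N along the push (about 19 N in all) with no further motion, which marks the stop. This is well under the limits.
- **Bar:** In the last picture it lies in the tray, from about -37 to +6 mm along x and centred across it. That fits a flat bar.
- **Slide:** In the side view the tab is within 0.1 px of its starting position.
- **Left alone:** The yellow bar's position and the black bar's pixel count are the same as in the first picture.
- **Faults:** One move call was refused for missing keys and moved nothing. No check failed or disagreed.

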